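Drain the clamp-block chute into the bowl

ROBOT

A 6-joint arm with a two-finger parallel gripper is mounted at the origin on the work surface. World frame = base frame: x ahead of the robot, y to its left, z up, the work surface at z = 0. Lengths are in mm, angles in degrees, forces in N, time in s.
With the tool pointing down it reaches from about 350 to 850 mm from the base axis. Payload 8.1 kg.
Tool frame: the origin (TCP) lies at the very end of the fingers, on their centre line; the grasp point (between the pads) lies 19 mm behind it (r.grip_point_offset is the distance from the TCP to the grasp point, in mm); z points along the fingers, y is the line along which they close (so a half turn about z gives the same grasp; the last joint's range is limited). The gripper opens to 85 mm and grips with 20 to 120 N. Pads are 22 mm wide; open, the fingers measure 114 mm over their backs; the gripper's body (76 mm by 85 mm) begins 54 mm behind the grasp point. The pads swing forward as they close: fully open they stand 13 mm farther back than shut.
Start: joints at [63.805, 7.471, 85.268, -0, 87.261, -4.893], TCP at [217.955, 559.018, 194.392] pointing down, gripper open.
Joint ranges: [-169.43, 169.43], [-51.17, 129.36], [1.28, 143.12], [-76.62, 256.62], [0, 156.53], [-152.29, 152.29]. Speed limits (degrees/s): [136.94, 136.94, 159.86, 180, 180, 180].

INTERFACE

Orientations are given as [roll, pitch, yaw] about the fixed x, y, z axes, in that order (R = Rz(yaw) Ry(pitch) Rx(roll)).
In Python, from bench import status, eyes, r gives the robot as it stands.
- The arm moves only by the shell command python3 -m handwheel 'ROWS' [FORCE]. ROWS is a JSON object whose one key "series" holds a list that holds one entry, the list of rows, each a list of 7 numbers: the shift along the tool's x, y, z in cm, then the turn, a rotation vector about the tool's x, y, z in rad, then the opening, from 0 (shut) to 1 (fully open). In form: {"series": [[[tx, ty, tz, rx, ry, rz, claw], ...]]}. A call has 1 to 12 rows; each row is the pose to reach, as a shift and turn from the pose commanded when the call began, along the tool's axes at that moment; what a row does not reach only later rows make up. A row lasts 1/8 s, in which the tool goes at most 62.5 mm and 10.7 degrees, less where a joint would pass 70% of its speed; a pose out of reach is approached as far as the arm can. A call with a gripper value outside its range is refused whole. The fingers move at their own pace and stop on an object; FORCE is the grip in N (left out, the last holds). Time passes only in rows, so rows that repeat a pose let the fingers close. It gives the time, the measured TCP pose, the force, the opening and the grip force at its end, in the units of the state.
- status.sense(): the state, without advancing time (a new reading comes with each control period).
- eyes.snapshot(name): name is "side" or "top"; returns a dict with "img" (384x512x3 uint8, red, green, blue), "mtx" (3x3 intrinsics, pixels), "R" (3x3) and "t" (3): a world point X has camera coordinates R X + t. Camera axes: x right, y down, z forward; pixel columns grow to the right and rows downward; lengths in mm; the calibration is good to about 2 mm. A picture is of the moment at which its call begins. There is no depth.
- r.hand_in(): hands the job in; it is judged then, once.
The state is a dict: "time": time; "joint_pos": joint angles; "qd": joint speeds; "joint_efforts": joint torques, N m; "tool_pos": TCP position; "tcp_rot": TCP orientation; "ft_force": force on the tool from outside, world axes, zero at the start; "wrist_torque": the same for the moment, N m; "finger_gap": finger opening in mm; "grip_force": force on a finger pad.
Only numpy, scipy, OpenCV 4.12 (cv2) and the standard library are available. Lean on these libraries where they do the work, as an engineer would, in place of code of your own. Each camera call takes 0.05 s, during which the arm holds its last target. There are 200 camera calls.

TASK

Stand the wooden bowl on the bench under the lip of the sloping parts chute and let go of it, while the gate is still shut. Then pull the sprung gate rod out by its upright paddle until the paddle is level with the pointer on the scale bar, so that all three metal blocks slide into the bowl, and hold the rod there: the program finishes while still holding it at the mark. Leave the bowl standing where it catches the blocks, and the other things on the bench where they are.

Things in the scene. Friction and masses are not known exactly. Their poses are not given: they have to be found in the camera images.
- chute: Fixed parts dispenser: aluminium chute 72 mm wide, 160 mm long, sloping down at 26 degrees to its own -x, roughly towards the robot (yaw within 15 degrees). Origin on the bench below the middle of the lip; z up. Legs and foot plate begin 65 mm behind the lip (+x). Gate rod and scale bar are on its right (its -y); nothing of it stands under the lip or to its left.
- lip (a point): Middle of the chute's lower edge, on its floor, 100 mm above the bench (floor 4 mm thick). Blocks leave it sliding towards the chute's -x, which is this point's -x too.
- drop (a point): Point on the bench 30 mm in front of the lip (the chute's -x): the best place for the middle of the bowl.
- tube (a point): Middle of the mouth of the fixed tube (26 mm diameter, 28 mm long) from which the rod comes out to the chute's -y, 126 mm above the bench. Between it and the chute is the grey gate housing, 100 mm long, from 100 to 152 mm above the bench.
- bar (a point): Middle of the upper face of the fixed steel scale bar, 100 mm above the bench, 36 mm behind the rod (chute's +x) and parallel to it: 14 mm wide, 205 mm long, on legs near both ends with feet 40 x 30 mm.
- slide_rod: Sprung rod, 10 mm thick, telescoping out along the chute's own -y (same axes). It carries the gate plate that shuts the chute and, at its outer end, an upright black paddle, 12 mm thick along the rod, 26 mm wide. Fully in at the start; travel 120 mm against about 6 N at first, 12 N at 80 mm; springs back and shuts when let go. Origin on its axis, at the gate, 126 mm above the bench.
- paddle (a point): Grip point in the middle of the paddle, 166 mm above the bench, 40 mm above the rod's axis; the paddle's top is 18 mm higher. Pinch it along the rod, from above. With the rod fully in it is 49 mm beyond the tube's mouth, free on both sides. Same axes as the chute.
- mark (a point): Top of the length pointer: a thin steel upright (4 x 4 mm) on a clip clamped anywhere along the scale bar, 30 mm behind the rod (chute's +x), 33 mm below the paddle's grip point. The rod is at its mark, the gate fully open, when the paddle's middle is level with it along the rod (same y in the chute's frame), 68 to 88 mm from fully in. Same axes as the chute.
- bowl: Dark wooden bowl, 130 mm across, 55 mm high, wall 8 mm thick and upright from 26 mm height to the rim, inner floor 8 mm up, about 0.25 kg. Origin: centre of its underside. Starts to the left of the chute. Can be pinched by its rim.
- block0: Dark steel clamp block, 30 x 20 x 20 mm, about 30 g, origin at its middle. The left one of three side by side in the chute, resting against the gate.
- block1: Dark steel clamp block, 30 x 20 x 20 mm, about 30 g, origin at its middle. The middle one of three side by side in the chute, resting against the gate.
- block2: Dark steel clamp block, 30 x 20 x 20 mm, about 30 g, origin at its middle. The right one of three side by side in the chute, resting against the gate.
- wrench: Bystander: steel wrench lying on the bench, origin under its middle.
- pedal: Bystander: black bicycle pedal, 85 x 76 mm and 22 mm high, its spindle sticking out to 80 mm from the origin. Origin under its middle.
- oil: Bystander: white plastic bottle, 52 mm across, 150 mm high. Origin under its middle.
- tin: Bystander: steel cup, 76 mm across, 85 mm high. Origin under its middle.
- lamp: Bystander: black lamp housing, 60 mm across, 66 mm high, standing on its wide end. Origin under its middle.
- hub: Bystander: aluminium wheel hub standing on end, 56 mm across, 92 mm high. Origin under its middle.
- tubebox: Bystander: cardboard box, 75 x 100 x 55 mm. Origin under its middle.
Not all that is in view belongs to the job. Of the things that look like the bowl, take the one that is farthest from the robot's base at the start.

How it is judged:
By the outcome, as a careful person would: the job done as asked, in the order asked, and still so for the second after the job is handed in, while the arm keeps its last pose, push and grip.
It also fails if it takes over 58 s, if anything falls off the work surface, if the arm or the gripper's body presses on something with over 40 N, if the wrist force passes 120 N, or if a joint passes its speed limit or range.

## Working session

There is one attempt and no reset: what is moved stays moved. The work goes in short steps, Python scripts to look and compute and a shell command to move; the robot and the scene stay as the last step left them, time stands still between calls to the robot, and variables do not carry over. Pictures are saved under pics/ and viewed, at most 10 in all, crops included, and the job is handed in when it is done.

```bash
ls; mkdir -p pics; python3 - <<'E'
from bench import status, eyes, r
import cv2
for n in ("top","side"):
    s=eyes.snapshot(n); cv2.imwrite(f"pics/{n}0.png",cv2.resize(s["img"][:,:,::-1],(800,600),interpolation=cv2.INTER_CUBIC))
    print(n,s["mtx"].tolist(),s["R"].round(4).tolist(),s["t"].round(1).tolist())
print(status.sense())
E
```

```text
pics
top [[464.0245637449813, 0.0, 251.90522454040175], [0.0, 464.0245637449813, 191.44394711957023], [0.0, 0.0, 1.0]] [[0.0245, -0.9997, 0.0008], [-0.9848, -0.0243, -0.1719], [0.1719, 0.0034, -0.9851]] [10.0, 496.8, 1290.5]
side [[494.65586824874407, 0.0, 254.0408312159123], [0.0, 494.65586824874407, 186.803349720264], [0.0, 0.0, 1.0]] [[0.9609, -0.2767, -0.0068], [-0.2215, -0.7542, -0.6182], [0.1659, 0.5956, -0.786]] [-454.9, 198.2, 1594.1]
{'time': 0.1, 'joint_pos': array([ 6.38047641e+01,  7.51184940e+00,  8.53228662e+01,  2.37657385e-03,
        8.72608973e+01, -4.89292091e+00]), 'qd': array([-0.04122991, -0.15560431, -0.02096003,  0.05722522,  0.05514802,
       -0.05220928]), 'joint_efforts': array([ 6.31968160e-04, -5.70947242e+01, -5.01944733e+01, -2.96569006e-04,
        8.04671872e-03, -1.86982300e-05]), 'tool_pos': array([217.69232758, 558.52615848, 193.4398999 ]), 'tcp_rot': array([-1.79904938e+02, -1.05202036e-02,  1.58697561e+02]), 'ft_force': array([-1.0344428 , -0.94327818,  0.01067539]), 'wrist_torque': array([0.00550668, 0.04986161, 0.06305811]), 'grip_force': 0.0, 'finger_gap': 85.4349914212683}
```

View pics/top0.png

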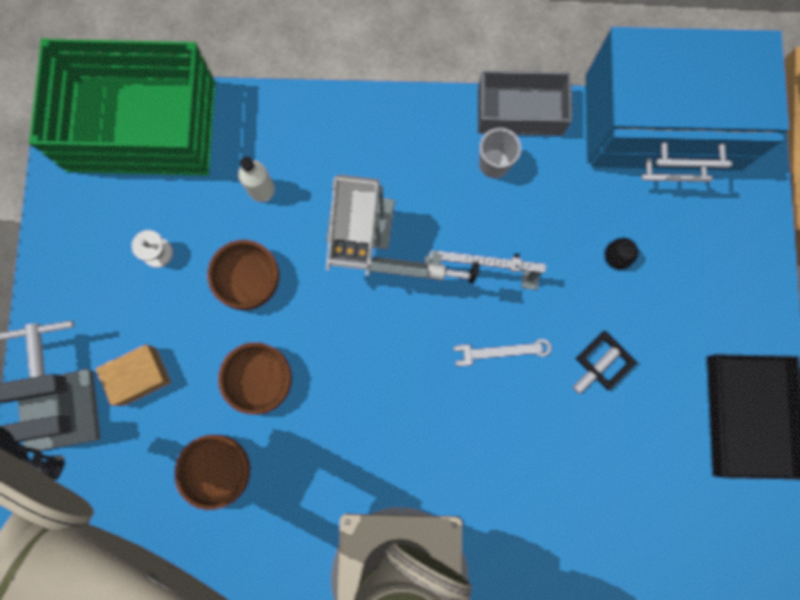

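View pics/side0.png

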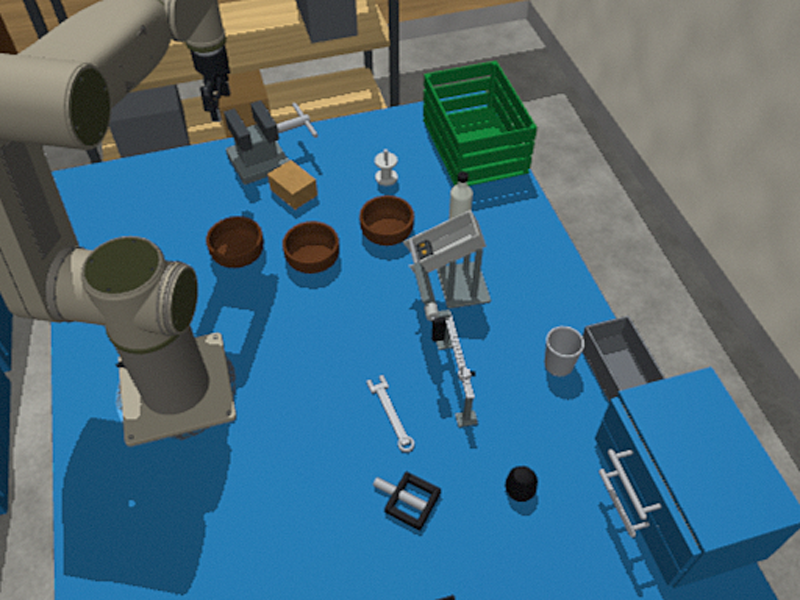

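The top picture shows three bowls at about (243,274), (255,378) and (212,471). The chute lip is at (327..372,268), the paddle at (474,272) and the pointer near (517,262). In the side picture the far bowl is at (387,220), the paddle at (439,328) and the pointer at (466,374). Next I'll measure the bowls and take an enlarged crop of the chute.

```bash
cat > h.py <<'E'
import numpy as np, cv2
from bench import status, eyes, r
def ray(s,u,v):
    d=s["R"].T@np.linalg.solve(s["mtx"],[u,v,1.]); return -s["R"].T@s["t"], d/np.linalg.norm(d)
def plane(s,u,v,z):
    c,d=ray(s,u,v); return c+d*(z-c[2])/d[2]
def tri(s1,p1,s2,p2):
    c1,d1=ray(s1,*p1); c2,d2=ray(s2,*p2)
    k=np.linalg.lstsq(np.c_[d1,-d2],c2-c1,rcond=None)[0]
    a,b=c1+k[0]*d1,c2+k[1]*d2; return (a+b)/2,np.linalg.norm(a-b)
def proj(s,X):
    p=s["mtx"]@(s["R"]@np.array(X,float)+s["t"]); return p[:2]/p[2]
def brown(s):
    h=cv2.cvtColor(s["img"],cv2.COLOR_RGB2HSV)
    m=((h[...,0]<14)|(h[...,0]>174))&(h[...,1]>110)&(h[...,2]>25)
    m=cv2.morphologyEx(m.astype(np.uint8),cv2.MORPH_OPEN,np.ones((3,3)))
    return [c for c in cv2.findContours(m,0,2)[0] if cv2.contourArea(c)>500]
E
python3 - <<'E'
from h import *
T,S=eyes.snapshot("top"),eyes.snapshot("side")
for n,s in (("top",T),("side",S)):
    for c in brown(s):
        x,y,w,h=cv2.boundingRect(c); p=plane(s,x+w/2,y+h/2,40)
        print(n,(x,y,w,h),cv2.contourArea(c),p.round(0),np.hypot(*p[:2]).round(0))
a=cv2.resize(T["img"][100:196,200:360,::-1],None,fx=5,fy=5,interpolation=cv2.INTER_CUBIC)
b=cv2.resize(S["img"][130:280,220:320,::-1],None,fx=4,fy=4,interpolation=cv2.INTER_CUBIC)
cv2.imwrite("pics/ct.png",a);cv2.imwrite("pics/cs.png",b)
E
```

```text
top (114, 280, 45, 44) 1461.0 [179. 334.  40.] 379.0
top (141, 221, 44, 43) 1428.5 [344. 270.  40.] 437.0
top (134, 155, 44, 42) 1324.0 [535. 301.  40.] 614.0
side (182, 142, 34, 32) 534.5 [344. 266.  40.] 435.0
side (134, 139, 34, 30) 513.0 [181. 334.  40.] 380.0
```

View pics/ct.png

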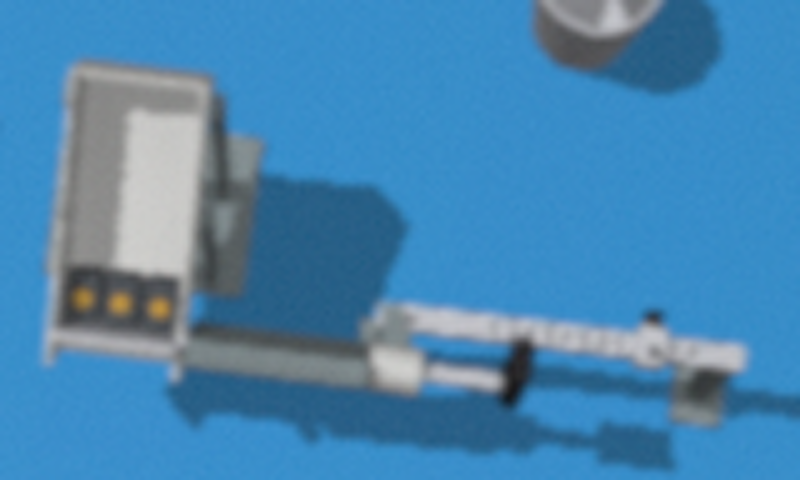

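View pics/cs.png

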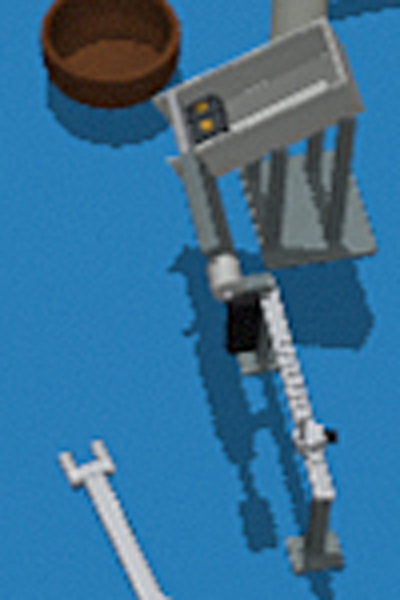

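```bash
python3 - <<'E'
from h import *
T,S=eyes.snapshot("top"),eyes.snapshot("side")
t=lambda x,y:((x+.5)/5-.5+200,(y+.5)/5-.5+100)
q=lambda x,y:((x+.5)/4-.5+220,(y+.5)/4-.5+130)
for s in(T,S): print("cam",(-s["R"].T@s["t"]).round(0))
for n,a,b in [("tipL",(47,362),(157,97)),("tipR",(175,378),(170,160)),("backL",(73,68),(322,20)),("backR",(210,76),(362,103)),
  ("barend",(745,357),(322,497)),("knob",(653,316),(332,436)),("clip",(652,345),(312,437)),("tube",(421,372),(232,290)),("padtop",(523,350),(248,298))]:
    X,e=tri(T,t(*a),S,q(*b)); print(n,X.round(1),e.round(1))
A,B=plane(T,*t(410,312),100),plane(T,*t(745,357),100); d=B-A
print("bar T",A,B,np.linalg.norm(d),np.degrees(np.arctan2(d[0],-d[1])))
A,B=plane(S,*q(267,285),100),plane(S,*q(322,497),100); d=B-A
print("bar S",A,B,np.linalg.norm(d),np.degrees(np.arctan2(d[0],-d[1])))
A,B=plane(T,*t(58,349),100),plane(T,*t(172,359),100); print("lip T",A,B,B-A)
for n,s,o in(("t",T,(360,300,160,200)),("s",S,(320,240,190,300))):
    m=(s["img"].max(2)<45).astype(np.uint8); k,l,st,c=cv2.connectedComponentsWithStats(m)
    for i in range(1,k):
        if st[i,4]>3 and (250<c[i][0]<345 if n=="t" else 265<c[i][0]<312) and (150<c[i][1]<190 if n=="t" else 190<c[i][1]<250): print(n,st[i],c[i])
print(S["img"][212:222,270:290].max(2)); 
E
```

```text
cam [ 267.   18. 1357.]
cam [ 216. -926. 1372.]
tipL [530.3 138.2 139.9] 1.4
tipR [522.1  69.3 139.8] 0.8
backL [669.3 124.5 206.2] 3.9
backR [679.3  54.2 175.7] 0.4
barend [ 547.6 -243.6  102.8] 4.5
knob [ 572.  -193.7   98.9] 1.7
clip [ 555.4 -192.5  102.6] 0.1
tube [532.  -63.1 129.4] 1.3
padtop [ 530.  -111.8  185.1] 4.4
bar T [571.56758462 -58.4781548  100.        ] [ 550.55725421 -244.43758379  100.        ] 187.1425745593454 -6.446136449215943
bar S [568.52877618 -45.81599154 100.        ] [ 546.01334933 -242.32529537  100.        ] 197.7949719755112 -6.5362698209607215
lip T [545.68860723 136.33856645 100.        ] [541.58149929  72.98133484 100.        ] [ -4.10710795 -63.35723162   0.        ]
t [301 172   4   8  17] [302.47058824 175.35294118]
s [277 203   9  16 117] [280.70940171 210.44444444]
s [302 238   2   2   4] [302.5 238.5]
[[114 115 113 116 116 113  71  17  15  15  21  13  20  13  23  53  54 158
  215 196]
 [112 115 114 116 117 113  67  13   7  21  19   7  14  16  23  55  56 126
  189 202]
 [111 114 117 117 121 111  69  11  21   9  13  13   9   8  26  53  58  80
  160 206]
 [111 116 116 115 121 114  68  13  18  21  14  20  16   8  30  60  64  48
  156 201]
 [113 117 116 117 118 103  51   1   4  16   6  22  11   7  30  62  64  48
  164 195]
 [116 115 117 114 115 118  78  13  10   8   0   1  14  24  44  65  62  81
  135 176]
 [113 115 116 112 120 120 104  67  41  69 115 126 125 104  57  65  62  89
  103 135]
 [111 116 118 115 116 117 117 111 108 117 135 141 142 125  74  65  63  96
   99 162]
 [107 114 116 116 114 116 116 119 120 113 120 133 132 115  76  71  76  77
   92 159]
 [109 115 114 115 116 114 115 114 118 109 117 134 132 130 104  77  75 106
  123 119]]
```

```bash
cat >> h.py <<'E'
from scipy.spatial.transform import Rotation as Ro
def goto(x,y,z,ydeg,cmd=None):
    """print rows shift(cm)+rz for TCP target with tool y line at ydeg, tool down"""
    s=status.sense(); p=s["tool_pos"]; R=Ro.from_euler('xyz',s["tcp_rot"],degrees=True)
    G=Ro.from_euler('xyz',[180,0,ydeg+90],degrees=True)
    sh=R.inv().apply(np.array([x,y,z])-p)/10; rv=(R.inv()*G).as_rotvec()
    G2=Ro.from_euler('xyz',[180,0,ydeg-90],degrees=True); rv2=(R.inv()*G2).as_rotvec()
    print("shift",sh.round(2),"rot",(rv if abs(rv[2])<abs(rv2[2]) else rv2).round(3),"alt",(rv2 if abs(rv[2])<abs(rv2[2]) else rv).round(3),"axes x",R.apply([1,0,0]).round(3),"y",R.apply([0,1,0]).round(3))
E
python3 - <<'E'
from h import *
T,S=eyes.snapshot("top"),eyes.snapshot("side")
x,y,w,h=134,155,44,42
L,Rr,F=plane(T,x,y+h/2-2,55),plane(T,x+w,y+h/2-2,55),plane(T,x+w/2,y,55)
print(L,Rr,F,"ctr",F[0]-65,(L[1]+Rr[1])/2)
hs=cv2.cvtColor(S["img"],cv2.COLOR_RGB2HSV); m=((hs[...,0]<16)|(hs[...,0]>172))&(hs[...,1]>90)&(hs[...,2]>20)
ys,xs=np.where(m[115:165,222:270]); xs+=222; ys+=115
l,r_,t_=xs.min(),xs.max()+1,ys.min(); print("side box",l,r_,t_,ys.max()+1)
# height: rim far edge tangent rays; rim left/right mid via two views
for z in (45,55,65):
    print(z,"top ctr",(plane(T,x+w/2,y,z)[0]-65).round(1),((plane(T,x,175,z)+plane(T,x+w,175,z))[1]/2).round(1))
print("side l/r at z55",plane(S,l,(t_+ys.max())/2-3,55),plane(S,r_,(t_+ys.max())/2-3,55))
print("proj ctr rim in side",proj(S,[F[0]-65,(L[1]+Rr[1])/2,55]))
goto(477,324,150,155)
E
```

```text
[536.71234393 361.21316553  55.        ] [539.82554091 235.17078915  55.        ] [594.24783174 301.55894019  55.        ] ctr 529.247831742427 298.19197734341344
side box 231 265 125 157
45 top ctr 531.8 300.2
55 top ctr 529.2 298.0
65 top ctr 526.7 295.9
side l/r at z55 [477.1472781  318.07541195  55.        ] [597.07656267 282.69270271  55.        ]
proj ctr rim in side [246.09294328 138.35383004]
shift [-32.67 -12.48   4.43] rot [-0.    -0.    -1.506] alt [-0.     0.     1.635] axes x [-0.932  0.363  0.   ] y [ 0.363  0.932 -0.   ]
```

```bash
python3 -m handwheel '{"series": [[[-8,-3,0,0,0,-0.18,0.7],[-13,-5,0,0,0,-0.36,0.7],[-18,-7,0,0,0,-0.54,0.7],[-23,-9,0,0,0,-0.72,0.7],[-28,-10.5,0,0,0,-0.9,0.7],[-32.7,-12.4,0,0,0,-1.08,0.7],[-32.7,-12.4,1,0,0,-1.26,0.7],[-32.7,-12.4,3,0,0,-1.44,0.7],[-32.7,-12.4,5,0,0,-1.506,0.7],[-32.7,-12.4,8,0,0,-1.506,0.7],[-32.7,-12.4,8,0,0,-1.506,0.7]]]}' 40; python3 -c "
from h import *
goto(476.7,324.8,30,155)
a=eyes.snapshot('top')['img'][100:230,80:260,::-1];b=eyes.snapshot('side')['img'][60:190,180:310,::-1]
cv2.imwrite('pics/g.png',cv2.resize(np.hstack([a,b]),None,fx=2.5,fy=2.5,interpolation=2))"
```

```text
time: 1.78
tool_pos: [475.6, 323.5, 111.6]
tcp_rot: [179.8, -0.3, -115.0]
ft_force: [-0.9, -0.2, -0.6]
finger_gap: 59.9
grip_force: 0.0
shift [-0.2  -0.07  8.16] rot [ 0.003 -0.004 -0.   ] alt [-0.007 -0.005  3.141] axes x [-0.423 -0.906  0.004] y [-0.906  0.423  0.003]
```

View pics/g.png

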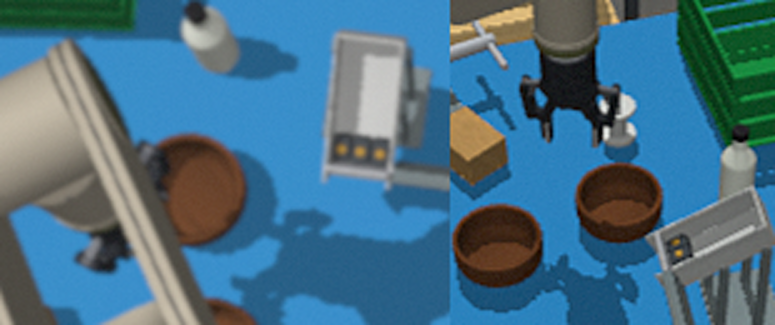

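The gripper (side crop, about (573,110)) is above the front-left rim of the far bowl (crop (620,200)), with the fingers lined up radially. I'll descend and close.

```bash
python3 -m handwheel '{"series": [[[0,0,3,0,0,0,0.7],[0,0,5.5,0,0,0,0.7],[0,0,7,0,0,0,0.7],[0,0,8.1,0,0,0,0.7],[0,0,8.1,0,0,0,0.7],[0,0,8.1,0,0,0,0],[0,0,8.1,0,0,0,0],[0,0,8.1,0,0,0,0],[0,0,8.1,0,0,0,0],[0,0,8.1,0,0,0,0],[0,0,8.1,0,0,0,0]]]}' 50
```

```text
time: 3.25
tool_pos: [477.6, 324.7, 33.4]
tcp_rot: [180.0, -0.0, -115.0]
ft_force: [-0.4, 0.1, 0.3]
finger_gap: -0.0
grip_force: 0.0
```

```bash
python3 -c "
from h import *
S=eyes.snapshot('side');T=eyes.snapshot('top')
a=T['img'][100:230,80:260,::-1];b=S['img'][80:180,200:300,::-1]
cv2.imwrite('pics/g2.png',cv2.resize(b,None,fx=6,fy=6,interpolation=2))
print(proj(S,[477.6,324.7,33.4]),proj(S,[476.7,324.8,55]))"
```

```text
[230.92651566 140.2816812 ] [230.42829062 136.25737821]
```

View pics/g2.png

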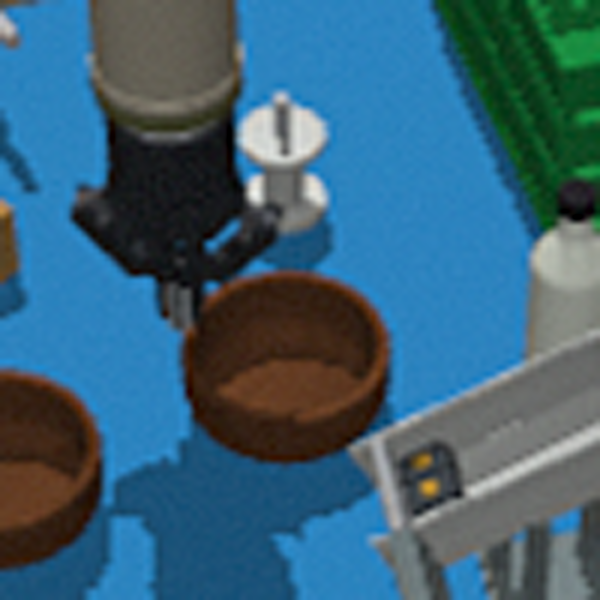

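The fingers (crop (180,325)) closed in the air just above the rim (left rim edge (187,350)). The tips show about 6 px higher than projected, so they are higher than the reading says. I'll reopen, go 25 mm lower, which is safe either way, and close again.

```bash
python3 -c "
from h import *
print(r.grip_point_offset)"; python3 -m handwheel '{"series": [[[0,0,-1,0,0,0,0.7],[0,0,-1,0,0,0,0.7],[0,0,-1,0,0,0,0.7],[0,0,-1,0,0,0,0.7],[0,0,0.5,0,0,0,0.7],[0,0,1.5,0,0,0,0.7],[0,0,2.2,0,0,0,0.7],[0,0,2.2,0,0,0,0.7]]]}' 50; python3 -c "
from h import *
S=eyes.snapshot('side')
b=S['img'][80:180,200:300,::-1]
cv2.imwrite('pics/g3.png',cv2.resize(b,None,fx=6,fy=6,interpolation=2))
p=status.sense()['tool_pos'];print(p,proj(S,p))"
```

```text
18.700000000000003
time: 4.35
tool_pos: [476.7, 324.2, 10.1]
tcp_rot: [179.9, -0.1, -115.0]
ft_force: [0.6, -0.1, 0.7]
finger_gap: 59.9
grip_force: 0.0
[477.29260585 324.5207006   10.93868447] [231.1193183  144.47076538]
```

View pics/g3.png

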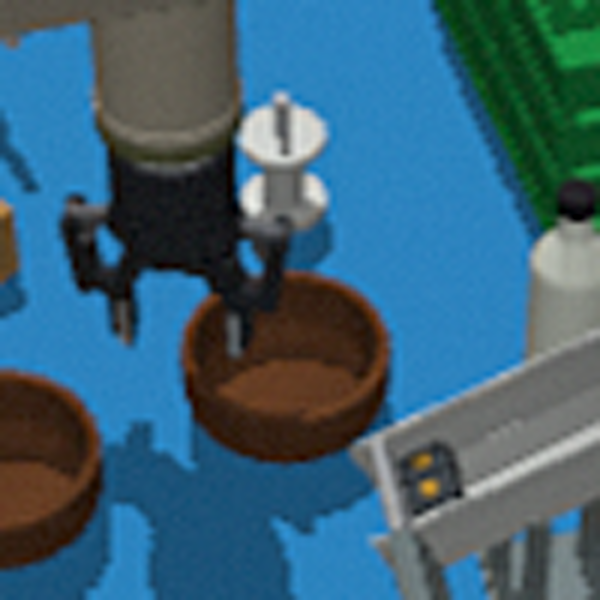

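The right finger (235,350) is now inside the bowl and the left one (123,340) outside it, still about 30 mm higher than the reading. I'll go down a little more, gently, and close.

```bash
python3 -m handwheel '{"series": [[[0,0,0.3,0,0,0,0.7],[0,0,0.6,0,0,0,0.7],[0,0,0.6,0,0,0,0],[0,0,0.6,0,0,0,0],[0,0,0.6,0,0,0,0],[0,0,0.6,0,0,0,0],[0,0,0.6,0,0,0,0]]]}' 50
```

```text
time: 5.28
tool_pos: [477.9, 324.8, 5.8]
tcp_rot: [-180.0, 0.0, -115.0]
ft_force: [0.5, -1.0, 4.4]
finger_gap: 6.4
grip_force: 51.3
```

```bash
python3 -m handwheel '{"series": [[[0,0,-0.5,0,0,0,0],[0,0,-1.2,0,0,0,0],[0,0,-2,0,0,0,0],[1.5,-0.5,-2,0,0,0,0],[4,-1.4,-2,0,0,0,0],[7,-2.5,-2,0,0,0,0],[9.5,-3.3,-2,0,0,0,0],[9.5,-3.3,-2,0,0,0,0]]]}' 60; python3 -c "
from h import *
S=eyes.snapshot('side');T=eyes.snapshot('top')
b=np.hstack([T['img'][90:220,100:260,::-1],S['img'][80:210,180:340,::-1]])
cv2.imwrite('pics/g4.png',cv2.resize(b,None,fx=2.5,fy=2.5,interpolation=2))
p=status.sense()['tool_pos'];print(p,proj(S,p))"
```

```text
time: 6.28
tool_pos: [466.6, 222.2, 24.9]
tcp_rot: [180.0, -0.1, -115.1]
ft_force: [-0.3, 0.4, -3.0]
finger_gap: 5.9
grip_force: 60.2
[467.27000338 224.2164491   25.42403886] [235.17937671 161.83928836]
```

View pics/g4.png

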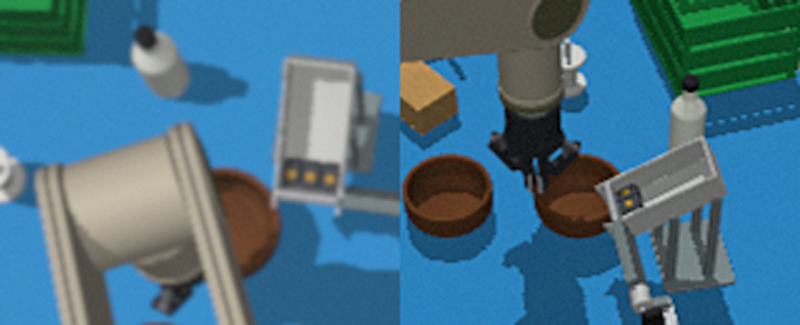

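The bowl is held clear of the bench at side crop (580,195), heading under the chute lip. On to the drop point.

```bash
python3 -m handwheel '{"series": [[[2,-0.7,0,0,0,0,0],[4.5,-1.6,0,0,0,0,0],[7,-2.5,0,0,0,0,0],[8.6,-3.1,0,0,0,0,0],[8.6,-3.1,0,0,0,0,0],[8.6,-3.1,0,0,0,0,0]]]}' 60; python3 -c "
from h import *
for n in('top','side'):
    s=eyes.snapshot(n)
    for c in brown(s)if n=='top' else []: print(n,cv2.boundingRect(c),cv2.contourArea(c))
    for X in ([514,108,75],): 
        R=[proj(s,[514+65*np.cos(a),108+65*np.sin(a),75]) for a in np.arange(0,6.28,.1)]; R=np.array(R); print(n,'expect rim',R.min(0).round(1),R.max(0).round(1))
    hs=cv2.cvtColor(s['img'],cv2.COLOR_RGB2HSV); m=((hs[...,0]<16)|(hs[...,0]>172))&(hs[...,1]>90)&(hs[...,2]>20)
    lo,hi=R.min(0).astype(int)-12,R.max(0).astype(int)+12
    print(n,lo); print('\n'.join(''.join('#' if v else '.' for v in row) for row in m[lo[1]:hi[1],lo[0]:hi[0]]))
"
```

```text
time: 7.12
tool_pos: [459.3, 134.2, 25.5]
tcp_rot: [-180.0, 0.0, -115.0]
ft_force: [0.5, 1.0, -2.8]
finger_gap: 5.9
grip_force: 60.2
top (113, 280, 46, 45) 1487.5
top (141, 221, 23, 43) 672.5
top expect rim [198.5 160.1] [244.7 205.5]
top [186 148]
......................................................................
......................................................................
......................................................................
......................................................................
......................................................................
......................................................................
......................................................................
......................................................................
......................................................................
......................................................................
......................................................................
......................................................................
[... 6808 characters left out ...]
.......
....................#######################...................
.....................####################.....................
.......................################.......................
..........................###########.........................
..............................................................
..............................................................
..............................................................
..............................................................
..............................................................
..............................................................
..............................................................
```

```bash
python3 -m handwheel '{"series": [[[0.3,-0.1,0.6,0,0,0,0],[0.3,-0.1,1.3,0,0,0,0],[0.3,-0.1,1.8,0,0,0,0],[0.3,-0.1,2,0,0,0,0],[0.3,-0.1,2,0,0,0,0],[0.3,-0.1,2,0,0,0,0.5],[0.3,-0.1,2,0,0,0,0.5],[0.3,-0.1,2,0,0,0,0.5],[0.3,-0.1,0,0,0,0,0.5],[0.3,-0.1,-4,0,0,0,0.5],[0.3,-0.1,-9,0,0,0,0.5],[0.3,-0.1,-15,0,0,0,0.5]]]}' 60
```

```text
time: 8.72
tool_pos: [457.8, 130.3, 176.0]
tcp_rot: [179.9, -0.1, -115.0]
ft_force: [0.4, 0.6, 0.2]
finger_gap: 43.0
grip_force: 0.0
```

```bash
python3 -m handwheel '{"series": [[[4,8,-5,0,0,0,0.6],[4,14,-7,0,0,0,0.6],[4,14,-7,0,0,0,0.6]]]}' 60;  python3 -c "
from h import *
T,S=eyes.snapshot('top'),eyes.snapshot('side')
p=status.sense()['tool_pos'];print(p,'tcp proj',proj(T,p),proj(S,p),'+30',proj(S,p+[0,0,30]))
for c in brown(T): print(cv2.boundingRect(c),cv2.contourArea(c))
a=cv2.resize(T['img'][90:220,140:370,::-1],(800,452),interpolation=2)
b=cv2.resize(S['img'][60:250,170:330,::-1],(505,600),interpolation=2)
cv2.imwrite('pics/t5.png',a);cv2.imwrite('pics/s5.png',b)
"
```

```text
time: 9.1
tool_pos: [313.7, 153.8, 247.0]
tcp_rot: [-179.9, 0.1, -115.0]
ft_force: [0.0, 0.7, -0.0]
finger_gap: 50.8
grip_force: 0.0
[313.9849742  154.53246378 248.00561926] tcp proj [194.3281072  250.96448726] [190.70790953 141.55087927] +30 [189.65900008 134.81212672]
(201, 172, 42, 34) 1081.5
```

```bash
python3 -c "
from h import *
T=eyes.snapshot('top')
L,R=plane(T,201,186,55),plane(T,243,186,55);print(L,R,(L+R)/2)
a=cv2.imread('pics/t5.png');b=cv2.imread('pics/s5.png')
a=cv2.resize(a,(450,254),interpolation=3);b=cv2.resize(b,(350,416),interpolation=3)
o=np.zeros((416,800,3),np.uint8);o[:254,:450]=a;o[:,450:]=b
cv2.imwrite('pics/c5.png',o)"
```

```text
[506.49367214 167.75958865  55.        ] [509.44993241  47.96109323  55.        ] [507.97180227 107.86034094  55.        ]
```

View pics/c5.png

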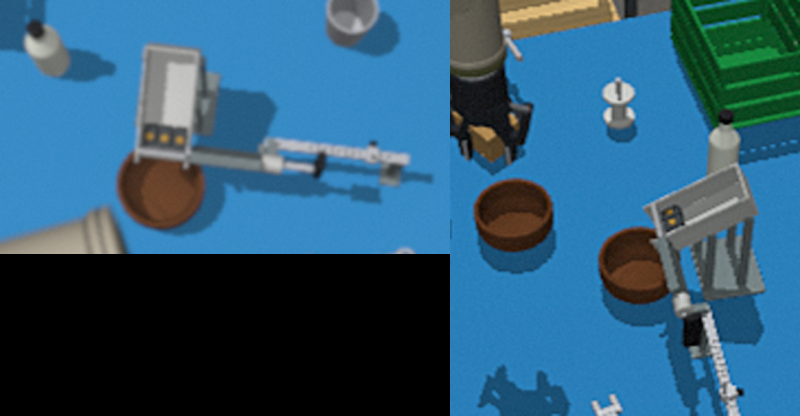

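The bowl stands upright under the lip (top crop (161,187), side crop (637,265)); the paddle is at (319,163) and the clip at (372,152). Next is the paddle.

```bash
python3 -c "
from h import *
goto(527.5,-111.5,220,83.5); print(status.sense()['joint_pos'])"
```

```text
shift [ 15.14 -30.46   2.73] rot [-1.000e-03  4.000e-03  1.249e+00] alt [-5.000e-03 -1.000e-03 -1.892e+00] axes x [-0.421 -0.907 -0.003] y [-0.907  0.421 -0.003]
[ 1.76721125e+01 -3.48563216e+01  1.15669110e+02  1.45178618e-03
  9.89477216e+01 -1.37416962e+02]
```

```bash
python3 -m handwheel '{"series": [[[2.5,-5,0,0,0,0.18,0.6],[5,-10,0,0,0,0.36,0.6],[7.5,-15,0,0,0,0.54,0.6],[10,-20,0,0,0,0.72,0.6],[12.5,-25,0,0,0,0.9,0.6],[15.1,-30.4,0,0,0,1.08,0.6],[15.1,-30.4,1,0,0,1.249,0.6],[15.1,-30.4,2.5,0,0,1.249,0.6],[15.1,-30.4,2.5,0,0,1.249,0.6]]]}' 60;  python3 -c "
from h import *
goto(527.5,-111.5,122,83.5)
S=eyes.snapshot('side');p=status.sense()['tool_pos']
print(p,proj(S,p),proj(S,p+[0,0,30]))
m=(S['img'].max(2)<70)
print('\n'.join(f'{200-40+i:4d} '+''.join('#' if v else '.' for v in row) for i,row in enumerate(m[160:225,250:315])))"
```

```text
time: 10.38
tool_pos: [525.3, -111.6, 217.9]
tcp_rot: [180.0, -0.2, 173.6]
ft_force: [-1.4, 0.4, 0.6]
finger_gap: 51.2
grip_force: 0.0
shift [-0.26  0.03  9.58] rot [ 0.001 -0.004  0.003] alt [ 6.000e-03  1.000e-03 -3.139e+00] axes x [-0.994  0.111  0.004] y [0.111 0.994 0.001]
[ 525.77111742 -111.51800874  219.26575231] [281.37995936 197.19671577] [281.76331568 190.90435545]
 160 .................###############################.......#.#.......
 161 ...................############################........###.......
 162 ..................#############################........###.......
 163 ..................#.###########################........#.#.......
 164 ...................###########################...#.....###.......
 165 ...#######.........#...######################..###....####.......
 166 ##############.........#####################...###....####.......
 167 ##############..........###################....###....###........
 168 ###############..........#################.....###....###........
 169 ###########..............#################.....###....###........
 170 ######
[... 3193 characters left out ...]
.......................###########...........................
 216 ..........................############...........................
 217 ...........................##########............................
 218 ...........................###....#.#............................
 219 ...................................##............................
 220 .................................................................
 221 .................................................................
 222 ...................................#.............................
 223 .................................................................
 224 .................................................................
```

```bash
python3 -m handwheel '{"series": [[[-0.2,0,2,0,0,0,0.6],[-0.2,0,4.5,0,0,0,0.6],[-0.2,0,6.5,0,0,0,0.6],[-0.2,0,8,0,0,0,0.6],[-0.2,0,8,0,0,0,0.6]]]}' 60;  python3 -c "
from h import *
S=eyes.snapshot('side');p=status.sense()['tool_pos'];print(p,proj(S,p))
m=S['img'].max(2)
print('\n'.join(f'{190+i:4d} '+' '.join('%3d'%v for v in row) for i,row in enumerate(m[190:224,268:298])))"
```

```text
time: 11.05
tool_pos: [527.5, -111.8, 138.8]
tcp_rot: [180.0, -0.1, 173.4]
ft_force: [0.0, 0.1, 0.1]
finger_gap: 51.2
grip_force: 0.0
[ 528.26542198 -112.05432889  140.10569109] [281.26105095 212.8031826 ]
 190  39  95 132 123 127 131 110  75  63  25  28  27  24  15  28  26  21  23  24  31  25  18  52 113 138 133 135 134 133 135
 191  45  61 108 124 122 112  90  71  56  25  34  33  14  19  25  24  28  20  34  35  25  24  46 114 123 115 123 116 135 136
 192  46  44  83 107  85  71  71  63  47  15  31  29  19  21  30  31  49  63  62  45  24  29  59  88  90  86  85  85  99  97
 193  46  45  67  83  63  62  63  73  51  22  30  28  15  26  28  33  53  67  64  46  21  31  60  79  79  76  75  74  75  74
 194  39  85 112  93  72  94 151 155  62   4  25  32  21  23  29  30  52  66  64  50  19  27  64  82  80  76  78  73  78  80
 195  84 118 124 110  95 106 164 167  61   8  26  27  23  20  20  28  50  64  65  52  26  27  64  85  87  88  81  82  79  80
 196 113 120 118 101 119 158 184 169  69   0  22  31  24  17  23  37  55  62  64  55  30  30  55  84  85  78  97 111 111 113
 197 119 118 118 10
[... 2655 characters left out ...]
 68 111 126 125 103  58  65  64  92 104 134 155 144 170 165 167 187 186 185
 219 182 148 111 114 114 116 117 120 117 111 107 115 138 138 138 121  75  65  65  92 101 160 201 178 187 174 170 183 183 185
 220 191 161 107 113 116 115 114 115 118 118 117 112 120 135 133 116  72  75  71  82  92 159 212 207 183 181 191 183 181 182
 221 187 159 111 111 118 115 117 118 117 116 113 111 116 133 131 130 103  78  76 107 122 119 150 170 153 175 201 182 181 182
 222 188 159 109 115 116 116 116 115 115 116 117 129 149 150 129 114  91  69  75  97  93  73 141 197 188 196 178 161 182 184
 223 187 156 103 112 115 114 119 116 114 117 112 120 118 100  86  83  89 105 107 103 143 141 166 190 131 140 165 179 182 184
```

```bash
python3 -m handwheel '{"series": [[[0,-0.3,0.4,0,0,0,0.6],[0,-0.3,0.8,0,0,0,0.6],[0,-0.3,0.8,0,0,0,0.6],[0,-0.3,0.8,0,0,0,0.3],[0,-0.3,0.8,0,0,0,0.3],[0,-0.3,0.8,0,0,0,0],[0,-0.3,0.8,0,0,0,0],[0,-0.3,0.8,0,0,0,0],[0,-0.3,0.8,0,0,0,0]]]}' 80
```

```text
time: 12.22
tool_pos: [528.4, -114.0, 132.8]
tcp_rot: [179.9, 0.0, 173.5]
ft_force: [-0.2, 5.8, 3.7]
finger_gap: 10.0
grip_force: 79.6
```

```bash
python3 -m handwheel '{"series": [[[0,-0.4,0,0,0,0,0],[0,-1,0,0,0,0,0],[0,-1.7,0,0,0,0,0],[0,-2.4,0,0,0,0,0],[0,-3.1,0,0,0,0,0],[0,-3.8,0,0,0,0,0],[0,-4.5,0,0,0,0,0],[0,-5.2,0,0,0,0,0],[0,-5.9,0,0,0,0,0],[0,-6.5,0,0,0,0,0],[0,-6.8,0,0,0,0,0],[0,-6.8,0,0,0,0,0]]]}' 100; python3 -c "
from h import *
T,S=eyes.snapshot('top'),eyes.snapshot('side')
a=cv2.resize(T['img'][100:205,190:350,::-1],None,fx=2.5,fy=2.5,interpolation=2)
b=cv2.resize(S['img'][170:270,240:340,::-1],None,fx=4,fy=4,interpolation=2)
o=np.zeros((400,800,3),np.uint8);o[:a.shape[0],:400]=a;o[:,400:]=b
cv2.imwrite('pics/c6.png',o)"
```

```text
time: 13.72
tool_pos: [521.7, -180.6, 133.0]
tcp_rot: [179.8, 0.1, 173.5]
ft_force: [4.4, 10.9, 2.7]
finger_gap: 9.1
grip_force: 101.8
```

View pics/c6.png

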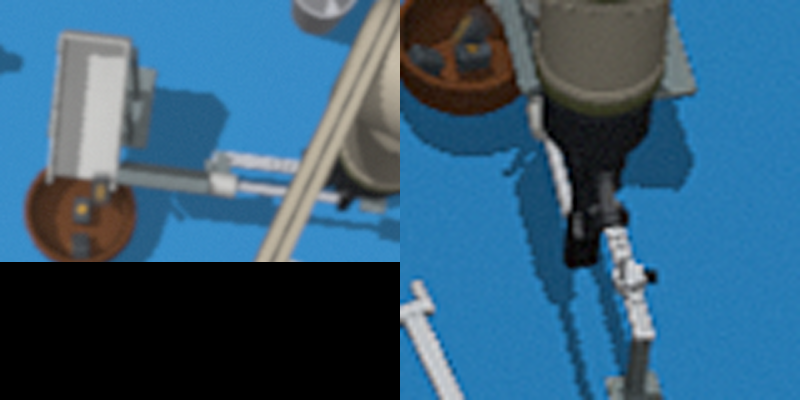

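All three blocks are in the bowl (top crop (80,210)), and the paddle (side crop (582,245)) is close to the clip at (630,275). Now I'll measure the rest of the travel numerically.

```bash
python3 - <<'E'
from h import *
S=eyes.snapshot('side');T=eyes.snapshot('top')
t0=cv2.resize(cv2.imread('pics/top0.png'),(512,384),interpolation=cv2.INTER_AREA);s0=cv2.resize(cv2.imread('pics/side0.png'),(512,384),interpolation=cv2.INTER_AREA)
th=np.radians(-6.5);ex=np.array([np.cos(th),np.sin(th),0]);ey=np.array([-np.sin(th),np.cos(th),0])
g0=s0.max(2).astype(float);g1=S["img"].max(2).astype(float)
def bottom(g,c,r0,r1):   # dark->light subpixel crossing at 65 going down
    col=g[r0:r1,c]; i=np.where((col[:-1]<60)&(col[1:]>=60))[0][-1]; return r0+i+(60-col[i])/(col[i+1]-col[i])
for c in (277,278,279): print("before",c,round(bottom(g0,c,205,222),2))
print("after rows 228..240, cols 278..292"); print(g1[226:242,278:294].astype(int))
def kn(g,r0,r1,c0,c1):
    w=np.clip(90-g[r0:r1,c0:c1],0,None); y,x=np.mgrid[r0:r1,c0:c1]; return (w*x).sum()/w.sum(),(w*y).sum()/w.sum()
kt=kn(t0.max(2).astype(float),160,166,327,334); ks=kn(g1,234,244,299,307); X,e=tri(T,kt,S,ks); print("knob",kt,ks,X,e,"ylocal",X@ey)
m=np.array([530,-187,133.]) ; print("mark guess proj",proj(T,[547,-190.5,133]),proj(T,[547,-190.5,100]),proj(S,[547,-190.5,133]),proj(S,[547,-190.5,100]))
print("top0"); print(t0.max(2)[160:176,322:340]); print("side"); print(g1[222:246,290:308].astype(int))
E
```

```text
before 277 217.92
before 278 218.26
before 279 217.91
after rows 228..240, cols 278..292
[[115 116 137 121   8  61  84  45  10  16  24  22  26  36  48  85]
 [114 115 116  85   4  65  96  55  13  19  25   8  38 149 196 188]
 [114 114 108  65   1  52  83  65  20  22  22  28 127 170 188 211]
 [118 117 107  51   5  20  46  42  19  23  13  25 147 162 131 153]
 [113 118 101  40   8   9  12  17  12  11  10  30 147 162 161 198]
 [111 120 101  47   8  17  17   8  13  17  13  31 145 173 166 186]
 [117 118  97  29  18  10  15  19  11  16   8  51 151 195 153 158]
 [118 122  93  16   7  15  16  18  17  10   8  62 116 169 152 158]
 [117 119  93  21  15  13  14  21   9  15   0  59  99 153 158 149]
 [114 119  97  31   5  11  18  11   9   6  12  72 109 154 185 161]
 [114 117 117  79  14   5  38  41  62  70  85 110 111 156 192 162]
 [117 113 116 113 100  98 140 177 175 151 111 116 112 157 175 172]
 [116 113 116 117 113 146 185 191 194 158 104 113 112 123 144 194]
 [115 113 115 112 111 153 190 185 187 180 147 110 114 114 120 157]
 [114 116 113 115 108 150 187 182 182 186 157 105 111 113 110 103]
 [113 
[... 2698 characters left out ...]
189 191 186 184 181 181]
 [112 157 175 172 156 100 159 204 198 206 166  99 109 122 162 187 180 180]
 [112 123 144 194 181  92 164 204 197 204 160  54  16  46 142 189 181 180]
 [114 114 120 157 144  90 159 209 202 207 188 114   0  18 134 189 184 182]
 [111 113 110 103 155 158 163 217 190 157 130  93  68  63 140 189 182 180]
 [107 112 114  84 113 126 115 141 125 103  96 140 175 167 175 183 181 178]
 [108 114 115 117 104 100 123 126  94 123 144 156 191 186 182 181 182 180]
 [108 115 110 133 144 104 125 169 180 184 171 161 184 182 180 180 181 179]
 [106 112 111 152 187 147  99 161 202 198 179 171 180 182 181 180 181 181]
 [101 108 110 122 166 160 156 173 144 159 157 169 181 182 180 179 180 182]]
```

```bash
python3 - <<'E'
from h import *
S=eyes.snapshot('side')
th=np.radians(-6.5);d=np.array([np.sin(th),-np.cos(th),0])
for z in (115,120,126):
    A=plane(S,277.8,218.1,z);B=plane(S,282.4,236.5,z); print(z,A.round(1),B.round(1),((B-A)@d).round(1),np.linalg.norm(B-A).round(1))
A=plane(S,277.8,218.1,120); print([ (k,proj(S,A+k*d).round(2).tolist()) for k in (66,69,72)])
# pointer top vs local y
for y in (-188,-191,-194): print(y,proj(S,[547,y,133]).round(2))
p=np.mean([status.sense()["tool_pos"]],0);print(p,-(p@d))
E
```

```text
115 [ 518.2 -111.4  115. ] [ 511.1 -179.   115. ] 67.9 67.9
120 [ 517.  -114.7  120. ] [ 509.9 -181.9  120. ] 67.6 67.6
126 [ 515.6 -118.6  126. ] [ 508.5 -185.5  126. ] 67.3 67.3
[(66, [282.12, 236.07]), (69, [282.32, 236.91]), (72, [282.53, 237.75])]
-188 [295.1  232.83]
-191 [295.43 233.65]
-194 [295.76 234.47]
[ 521.7123306  -180.31277601  132.95042301] -120.09418697173143
```

```bash
python3 -m handwheel '{"series": [[[0,-0.3,0,0,0,0,0],[0,-0.6,0,0,0,0,0],[0,-0.8,0,0,0,0,0],[0,-0.8,0,0,0,0,0],[0,-0.8,0,0,0,0,0],[0,-0.8,0,0,0,0,0]]]}' 100; python3 - <<'E'
from h import *
S=eyes.snapshot('side')
d=np.array([np.sin(np.radians(-6.5)),-np.cos(np.radians(-6.5)),0])
P=[status.sense()["tool_pos"]]
for _ in range(4): eyes.snapshot('top');P.append(status.sense()["tool_pos"])
p=np.mean(P,0);print(p,-(p@d))
print(S["img"].max(2)[226:248,280:308].astype(int))
E
```

```text
time: 14.72
tool_pos: [520.9, -188.1, 132.9]
tcp_rot: [179.8, 0.1, 173.5]
ft_force: [4.9, 10.6, 2.3]
finger_gap: 9.3
grip_force: 101.9
[ 520.90445698 -188.10077252  132.93990496] -127.92357500764669
[[161 169  73  11  65  76  18  16  15  13  26  49  69  67  69  46  30  52
  142 189 182 180 179 178 180 182 181 179]
 [132 130  69  10  68  77  19  18  33  33  37  50  67  69  61  42  20  23
  135 190 186 180 181 180 180 181 180 180]
 [115  99  44  18  78  89  42  14  26  31  28  35  49  48  36  19  46 100
  159 188 181 179 180 180 180 179 181 182]
 [120  96  31  21  79  85  31  13  19  27  27  35 104 122 108 157 148 138
  184 184 181 180 182 179 180 179 181 180]
 [121  97  19  18  80  92  40  16  34  26  28  81 177 211 191 201 192 175
  185 179 178 180 182 179 179 179 180 181]
 [120  94  16  13  44  58  37  18  22  19  91 144 177 188 155 147 169 180
  182 180 182 180 181 180 183 180 178 184]
 [121 100  12  11  22  22  18  18  14   4 101 172 155 160 186 181 187 183
  182 180 183 179 183 179 180 179 180 179]
 [125  93  11  10  15   7  19  16  16  11  87 167 154 154 211 206 203 174
  161 18
[... 973 characters left out ...]
114 111 109 152 189 182 178 182 187 156 107 114 112 113 105  98 123 125
   92 127 144 158 190 186 182 180 180 178]
 [115 113 109 116 158 182 182 179 187 158 109 114 112 133 144 109 123 171
  179 187 168 161 186 182 182 180 182 179]
 [115 112 108 137 176 179 180 182 188 158 105 112 108 150 188 146  99 162
  200 198 178 168 182 180 179 181 179 179]
 [111 108 138 177 187 180 181 178 183 152 101 113 111 124 167 159 155 173
  143 159 158 172 180 181 180 180 181 178]
 [108 107 152 191 183 180 180 182 184 182 145 110 111 106 152 183 164 173
  182 178 186 187 180 181 181 181 178 180]
 [106 104 152 188 183 182 182 180 183 186 160 107 113 108 153 195 155 154
  200 192 194 168 155 182 179 181 181 181]]
```

```bash
python3 -c "
from bench import r
print(r.hand_in())"
```

```text
the job is handed in; nothing more can be done
None
```

I handed the job in: the bowl stands under the chute lip with all three blocks in it, and the arm is holding the rod with the paddle within about 2 mm of the pointer as measured; no verdict came back.

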